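# Draw the piston rod of a dosing syringe for oiling

## Task

The larger of the two upright dosing syringes is back from the steriliser and its piston rod needs oiling: turn its lock collar anticlockwise (seen from above) as far as it goes, then take the rod by its knob and draw it straight up, without forcing it sideways, by about 40 mm, until the engraved line on the rod comes level with the top of the collar. Keep holding the rod there, still and straight, so that I can oil it: your program finishes while holding. Leave the other things where they are.

Things in the scene. Friction and masses are not known exactly. Their poses are not given: they have to be found in the camera images.
- dosing_syringe: the larger dosing syringe, glass and metal, upright in its fixed bench stand (base plate 110 x 110 x 14 mm). Origin: under the middle of the base, on the syringe's axis, z up; -x is its front, where a small index mark stands on the head. Glass barrel 34 mm across, metal head 40 mm across (104 to 129 mm high), then the lock collar (130 to 144 mm) and the rod's knob (152 to 174 mm).
- lock_collar (a joint): turn of the lock collar about the syringe's vertical axis, rad, positive anticlockwise from above. Starts locked, 0 to 0.3; 1.2 is the stop, where the lug points to the front index mark and a slot in the collar lies over the rod's cross pin, which can then pass up through the collar. Stiff (about 0.04 N m); stays where it is left.
- collar_lug (a point): a point in the lock collar's only lug, 30 mm from the axis, 137 mm above the worktop; its direction from the axis shows how the collar stands. The collar is a knurled metal ring 46 mm across and 14 mm high, wider than the head below it; the lug is 8 mm wide and reaches to 34 mm from the axis.
- collar_top (a point): the point on the syringe's axis level with the top of the lock collar, 144 mm above the worktop; fixed
- rod_knob (a point): centre of the piston rod's black knob (26 mm across, 22 mm high, its underside 8 mm above the collar), on the rod's axis, z up; 19 mm above collar_top while the rod is down, 59 mm when drawn as wanted. The rod is 12 mm thick, 0.17 to 0.35 kg in all, loose with about 1 mm of play all round, and sinks back if let go.
- small_syringe: a smaller dosing syringe, fixed in its own stand (base 80 x 80 mm, 123 mm high); leave it alone. Origin under the middle of its base
- oil_bottle: small brown bottle with black cap, 26 mm across, 55 mm high; origin under its middle. Leave it
- med_bottle: brown medicine bottle with white cap, 46 mm across, 85 mm high; origin under its middle. Leave it
- sample_cup_b: sample cup with red lid, 62 mm across, 67 mm high; origin under its middle. Leave it
- rod_line (a point): the engraved line round the rod: 40 mm below collar_top and hidden while the rod is down, to come level with collar_top. A cross pin 22 mm long, 6 mm thick, crosses the rod 21.5 mm above the line; while down it rests in a notch of the head, just under the collar. The piston meets the head after 64 mm.
Things that resemble listed ones, but are neither listed nor needed, are in the scene too. What is shaped like the part that bears rod_knob but orange is not meant.

How it is judged:
On the way, in this order (a step that is already met when the one before it is completed fails the run):
1. the lock collar is turned to its stop (over 1.08 rad) while the rod is still down (within 4 mm) (value of joint lock_collar above 1.08 rad and z of rod_knob in the frame of collar_top below 0.023 m), for 0.1 s.
2. the rod is drawn up 15 mm or more by the fingers (z of rod_knob in the frame of collar_top above 0.034 m and contact force between the fingers and piston_rod above 1 N), for 0.1 s.
At the end, for the whole second after the job is handed in: the rod is held by the fingers, drawn 34 to 46 mm (knob centre 53 to 65 mm above the collar's top), within 6 mm and 0.06 rad of the syringe's axis, still (under 15 mm/s), pressed against the syringe with less than 20 N; the collar stays unlocked (over 1.0 rad) (z of rod_knob in the frame of collar_top between 0.053 and 0.065 m and horizontal distance between rod_knob and collar_top below 0.006 m and angle between the z axis of rod_knob and the z axis of dosing_syringe, either way round below 0.06 rad and contact force between the fingers and piston_rod above 3 N and contact force between piston_rod and dosing_syringe below 20 N and linear speed of piston_rod below 0.015 m/s and value of joint lock_collar above 1 rad); the arm keeps its last pose, push and grip.
It fails at once if the rod is forced against the syringe or its collar with more than 45 N while it is being drawn (contact force between piston_rod and dosing_syringe above 45 N and z of rod_knob in the frame of collar_top above 0.025 m).
It fails at once if the rod is drawn more than 56 mm (z of rod_knob in the frame of collar_top above 0.075 m).
It fails at once if a bottle or the sample cup is moved more than 30 mm (distance of any of oil_bottle, med_bottle, sample_cup_b from where it was at the start of the episode above 0.03 m).
It fails at once if the small syringe is pushed (contact force between any of the arm, the fingers and small_syringe above 2 N).
It also fails if it takes over 40 s, if anything falls off the work surface, if the arm or the gripper's body presses on something with over 40 N, if the wrist force passes 120 N, or if a joint passes its speed limit or range.

## Robot

A 6-joint arm with a two-finger parallel gripper is mounted at the origin on a cart in front of the work surface, level with it; the furniture and walls round the work are solid. World frame = base frame: x ahead of the robot, y to its left, z up, the work surface at z = 0. Lengths are in m, angles in rad, forces in N, time in s.
With the tool pointing down it reaches from about 0.275 to 0.85 m from the base axis. Payload 19 kg.
Tool frame: the origin (TCP) lies midway between the tips of the shut fingers; the grasp point (between the pads) lies 19 mm behind it; y points along the fingers, x is the direction in which the jaws open and shut, and the axes are right-handed (so a half turn about y gives the same grasp; the last joint's range is limited). The gripper opens to 85 mm and grips with 20 to 120 N. Pads are 22 mm wide; open, the fingers measure 114 mm over their backs; the gripper's body (76 mm by 85 mm) begins 54 mm behind the grasp point. The pads swing forward as they close: fully open they stand 13 mm farther back than shut.
Start: joints at [-1.429, 0.15, 1.437, -0, 1.554, -0.134], TCP at [0.157, -0.553, 0.231] pointing down, gripper open.
Joint ranges: [-2.8, 2.8], [-0.68, 2.1], [0.12, 2.68], [-1.39, 4.53], [0.16, 2.79], [-2.81, 2.81]. Speed limits (rad/s): [1.89, 1.89, 2.22, 3.01, 3.01, 3.01].

## Interface

Orientations are given as a rotation vector (axis times angle).
In Python, from station import manip, imaging gives the robot as it stands. The module is installed in compiled form; this text tells all that it offers.
- The arm moves only by the tool servo_tool, never from a script. Its argument "deltas" is a list that holds one entry, the list of rows, each a list of 7 numbers: the turn, a rotation vector about the tool's x, y, z in degrees, then the shift along the tool's x, y, z in m, then the gripper command: -1 is fully open, 1 is shut, values between are in proportion. In form: [[[ax, ay, az, dx, dy, dz, grip], ...]]. A call has 1 to 5 rows; each row shifts and turns the pose as measured when the row begins, along the tool's axes as they then stand; what a row does not reach is not made up. A row lasts 1/8 s, in which the tool goes at most 62.5 mm and 10.7 degrees, less where a joint would pass 70% of its speed; a pose out of reach is approached as far as the arm can. A call is refused whole if a number of a shift passes 0.0625 or a number of a turn 10.7, either way. A call with a gripper value outside its range is refused whole. The fingers move at their own pace and stop on an object; "force" is the grip in N (left out, the last holds). Time passes only in rows, so rows that do not move let the fingers close. It gives the time, the measured TCP pose, the force and the opening at its end, in the units of the state.
- manip.read_state(): the state, without advancing time (a new reading comes with each control period).
- imaging.snapshot(name): name is "scene" or "top" or "wrist"; returns a dict with "frame" (420x560x3 uint8, blue, green, red), "depth" (420x560 float32, m along the optical axis (not along the pixel's ray), 0 where there is no reading), "fov_y" (degrees; the focal length in pixels is half the picture's height over the tangent of half this angle, whatever the lens; pixels are square), "cx", "cy" (the principal point, pixels), "rvec" (rotation vector, rad) and "tvec" (3), from world to camera coordinates, as OpenCV has them. Camera axes: x right, y down, z forward; pixel columns grow to the right and rows downward; lengths in m; the calibration is good to about 2 mm. A picture is of the moment at which its call begins.
- manip.close_job(): hands the job in, once; it reports no verdict.
The state is a dict: "time": time; "q": joint angles; "joint_vel": joint speeds; "joint_torque": joint torques, N m; "tool_pos": TCP position; "eef_rot": TCP orientation; "wrist_force": force on the tool from outside, world axes, zero at the start; "ft_torque": the same for the moment, N m; "width": opening from 0.0 (shut) to 1.0 (fully open).
Only numpy, scipy, OpenCV 4.12 (cv2) and the standard library are available. Lean on these libraries where they do the work, as an engineer would, in place of code of your own. Each camera call takes 0.05 s, during which the arm holds its last target.

## Working session

There is one attempt and no reset: what is moved stays moved. The work goes in short steps, Python scripts to look and compute and a tool call to move; the robot and the scene stay as the last step left them, time stands still between calls to the robot, and variables do not carry over. Pictures are saved under pics/ and viewed, and the job is handed in when it is done.

Besides the shell and the picture viewer there is one more tool, called after "Emit:" by a JSON object that holds its "fn" and its "kwargs", one argument or row to a line. servo_tool: Moves the arm, as the interface text tells. Its arguments: {"type":"object","properties":{"deltas":{"type":"array"},"force":{"type":"number"}},"required":["deltas"]}

```bash
mkdir -p pics; cat > h.py <<'E'
import numpy as np,cv2
from station import manip,imaging
def snap(n,fn=None):
    s=imaging.snapshot(n)
    if fn: cv2.imwrite('pics/'+fn,s['frame'])
    np.savez('last_'+n+'.npz',**s)
    return s
def load(n): return dict(np.load('last_'+n+'.npz'))
def pts(s):
    d=s['depth'];H,W=d.shape;f=H/2/np.tan(np.radians(float(s['fov_y']))/2)
    v,u=np.mgrid[:H,:W]
    c=np.stack([(u-s['cx'])/f*d,(v-s['cy'])/f*d,d],-1)
    R=cv2.Rodrigues(np.array(s['rvec'],float))[0]
    P=(c-np.array(s['tvec']).ravel())@R
    P[d==0]=np.nan
    return P
def proj(s,X):
    H=s['depth'].shape[0];f=H/2/np.tan(np.radians(float(s['fov_y']))/2)
    K=np.array([[f,0,float(s['cx'])],[0,f,float(s['cy'])],[0,0,1]])
    return cv2.projectPoints(np.array(X,float).reshape(-1,1,3),np.array(s['rvec'],float),np.array(s['tvec'],float),K,None)[0][:,0]
E
python3 - <<'E'
from h import *
for n in['scene','top','wrist']: 
    s=snap(n,n+'0.png'); R=cv2.Rodrigues(np.array(s['rvec'],float))[0]; print(n,s['fov_y'],-R.T@np.array(s['tvec']).ravel(),R[2])
print(manip.read_state())
E
```

```text
scene 57.92771260389194 [ 0.1878288  -1.03305237  0.58490593] [ 0.42662735  0.72469013 -0.54112228]
top 44.43404702020409 [ 0.37901299 -0.44564834  1.13656876] [ 0.15243743  0.00474314 -0.98830174]
wrist 64.44223164042555 [ 0.23738522 -0.53004294  0.37195033] [-0.31339523 -0.08770285 -0.94556419]
{'time': 0.15, 'q': array([-1.42901801e+00,  1.50858316e-01,  1.43783668e+00,  3.94638808e-05,
        1.55379903e+00, -1.34018091e-01]), 'joint_vel': array([-0.00110398, -0.00076714, -0.00166961,  0.00205745,  0.00105459,
       -0.00026624]), 'joint_torque': array([ 8.30948156e-04, -7.13384056e+01, -5.71046412e+01, -4.10566408e-04,
        6.99710319e-03, -1.37235610e-06]), 'tool_pos': array([ 0.15653818, -0.55309755,  0.23084494]), 'eef_rot': array([-1.32645065,  1.0040778 , -1.00305951]), 'wrist_force': array([1.36376343, 0.31983829, 0.3859226 ]), 'ft_torque': array([0.01872322, 0.02791155, 0.03942224]), 'width': 0.9982266446871894}
```

View pics/scene0.png

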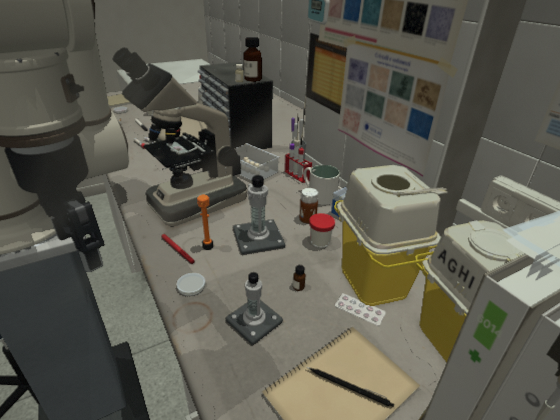

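View pics/top0.png

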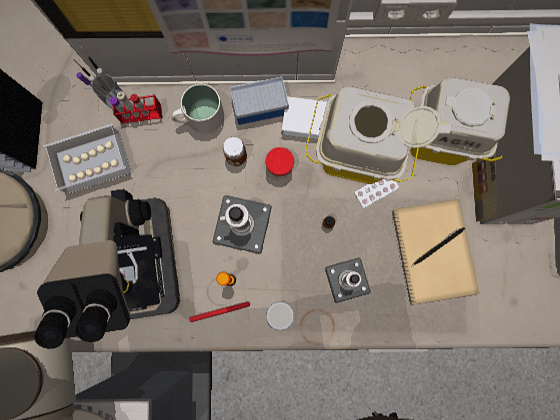

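View pics/wrist0.png

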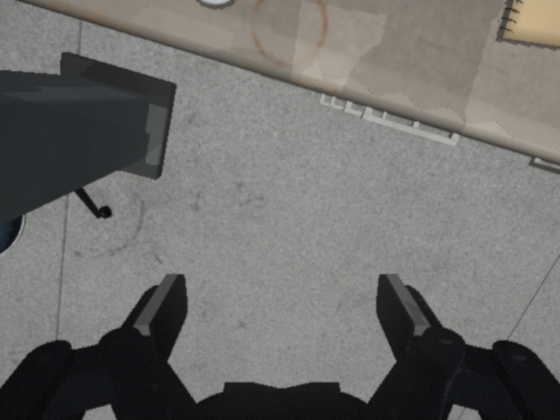

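The scene view shows these candidates for the syringe: 
- Larger syringe, knob at scene (258,182), top (237,214).
- Small syringe, knob at scene (253,279), top (348,280).
- Orange-knobbed decoy, scene (205,200), top (226,279).

I choose the first, which is the biggest and has a black knob and a square base. I'll check it in a close crop.

```bash
python3 - <<'E'
from h import *
s=load('scene');t=load('top')
a=cv2.resize(s['frame'][165:265,210:310],(600,600),interpolation=cv2.INTER_CUBIC)
cv2.imwrite('pics/cs.png',a)
a=cv2.resize(t['frame'][180:270,195:285],(600,600),interpolation=cv2.INTER_CUBIC)
cv2.imwrite('pics/ct.png',a)
for n,d,(u0,u1,v0,v1) in[('scene',s,(225,290,170,260)),('top',t,(195,285,185,265))]:
    P=pts(d)[v0:v1,u0:u1].reshape(-1,3);P=P[~np.isnan(P[:,0])]
    for lo,hi in[(.003,.016),(.10,.13),(.13,.1425),(.1425,.146),(.15,.171),(.171,.18)]:
        m=P[(P[:,2]>lo)&(P[:,2]<hi)]
        if len(m): print(n,lo,hi,len(m),m.mean(0).round(4),m.min(0).round(4),m.max(0).round(4))
P=pts(t);print(P[220,390],P[300,150])
E
```

```text
scene 0.003 0.016 1357 [ 0.5532 -0.3082  0.0096] [ 0.4225 -0.4628  0.003 ] [ 0.7726 -0.0323  0.016 ]
scene 0.1 0.13 170 [ 0.5157 -0.372   0.1162] [ 0.5009 -0.3806  0.1004] [ 0.5365 -0.3524  0.1297]
scene 0.13 0.1425 96 [ 0.5167 -0.3702  0.1378] [ 0.4996 -0.3834  0.1304] [ 0.5418 -0.3237  0.1424]
scene 0.1425 0.146 103 [ 0.5198 -0.3637  0.1448] [ 0.4999 -0.3839  0.1426] [ 0.5464 -0.3298  0.146 ]
scene 0.15 0.171 66 [ 0.5186 -0.3676  0.1629] [ 0.5098 -0.3731  0.1501] [ 0.5312 -0.3576  0.171 ]
scene 0.171 0.18 60 [ 0.5215 -0.3625  0.1745] [ 0.5106 -0.3725  0.1712] [ 0.5336 -0.3505  0.1769]
top 0.003 0.016 2030 [ 0.5208 -0.3562  0.0107] [ 0.4357 -0.4508  0.003 ] [ 0.614  -0.2511  0.016 ]
top 0.1 0.13 10 [ 0.5122 -0.363   0.1135] [ 0.5032 -0.3727  0.1025] [ 0.5308 -0.3504  0.1293]
top 0.13 0.1425 104 [ 0.5189 -0.3555  0.1401] [ 0.5025 -0.3791  0.1308] [ 0.5471 -0.3243  0.1425]
top 0.1425 0.146 164 [ 0.5235 -0.3564  0.1441] [ 0.503  -0.3793  0.1425] [ 0.5482 -0.3244  0.1459]
top 0.15 0.171 39 [ 0.5219 -0.3601  0.1672] [ 0.5123 -0.3696  0.1572] [ 0.5382 -0.3445  0.1709]
top 0.171 0.18 128 [ 0.525  -0.3566  0.1737] [ 0.5122 -0.3697  0.1712] [ 0.538  -0.3449  0.1778]
[ 0.53076249 -0.68552278  0.00241332] [ 0.36325029 -0.20033782  0.17497494]
```

View pics/cs.png

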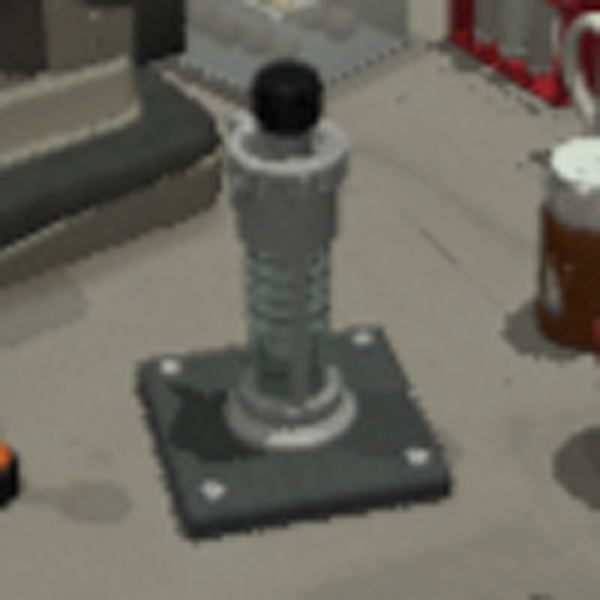

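View pics/ct.png

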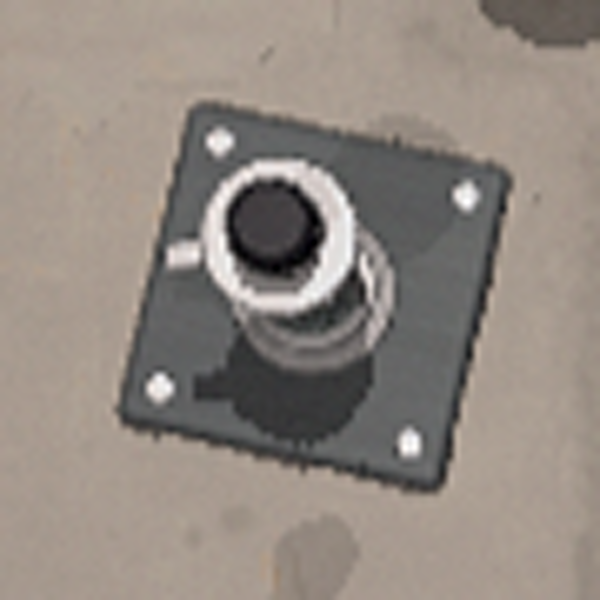

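```bash
python3 - <<'E'
from h import *
from scipy.optimize import least_squares
s=load('scene');t=load('top')
Pt=pts(t);Ps=pts(s)
# axis from knob top rim, collar top in top view
def fitc(m,r=None):
    c=m.mean(0)
    f=lambda p:np.hypot(m[:,0]-p[0],m[:,1]-p[1])-p[2]
    o=least_squares(f,[c[0],c[1],.02],loss='soft_l1',f_scale=.001);return o.x
for n,P in[('top',Pt[185:265,195:285]),('scene',Ps[165:215,235:285])]:
    for lo,hi,nm in[(.172,.18,'knobtop'),(.150,.170,'knobside'),(.1425,.1465,'collartop')]:
        m=P[(P[...,2]>lo)&(P[...,2]<hi)]
        print(n,nm,m.mean(0),(m.min(0)+m.max(0))/2,np.ptp(m,0),fitc(m))
# lug
P=Pt
print('lug',[Pt[218,c].round(4) for c in range(219,229)])
# base corners crop->px
for c,r in[(205,103),(510,175),(438,490),(122,415)]:
    u,v=195+c*.15,180+r*.15
    print(u,v)
# dots
R=cv2.Rodrigues(t['rvec'])[0];C=-R.T@t['tvec'].ravel()
f=210/np.tan(np.radians(float(t['fov_y']))/2)
def ray(u,v,z):
    d=R.T@np.array([(u-t['cx'])/f,(v-t['cy'])/f,1]);return C+d*(z-C[2])/d[2]
q=[ray(195+c*.15-.5,180+r*.15-.5,.014) for c,r in[(205,103),(510,175),(438,490),(122,415)]]
q=np.array(q);print(q,q.mean(0))
print('lugtop',ray(195+183*.15-.5,180+253*.15-.5,.142))
e=(q[1]-q[0]+q[2]-q[3])/2;print('edge',np.degrees(np.arctan2(e[1],e[0])),np.linalg.norm(e))
# microscope tall points near
for z0 in[.1,.2,.25,.3]:
    for n,PP in(('t',Pt),('s',Ps)):
        m=PP[(PP[...,2]>z0)&(PP[...,0]>.15)&(PP[...,0]<.6)&(PP[...,1]>-.34)&(PP[...,1]<.2)]
        if len(m):print(n,z0,len(m),m.min(0),m.max(0), m[np.argsort(m[:,1])[:3]])
E
```

```text
top knobtop [ 0.52480955 -0.35666338  0.17399681] [ 0.52508396 -0.35663917  0.17489582] [0.02576136 0.02312902 0.00577002] [ 0.52504251 -0.35671177  0.00856951]
top knobside [ 0.52096166 -0.361506    0.16460717] [ 0.5245121  -0.35695723  0.1635065 ] [0.02432749 0.02486496 0.01261765] [ 0.52525448 -0.35646152  0.01294041]
top collartop [ 0.52348395 -0.35624954  0.14428352] [ 0.52559664 -0.35184109  0.14448889] [0.04524788 0.05482131 0.00397266] [ 0.52638142 -0.35553267  0.01901265]
scene knobtop [ 0.52214919 -0.36210422  0.17485148] [ 0.52212397 -0.36148864  0.17453723] [0.02300437 0.02193871 0.00466998] [ 0.52278397 -0.36037407  0.00893713]
scene knobside [ 0.51851281 -0.36748382  0.16244555] [ 0.52050666 -0.36536517  0.16002859] [0.0213475  0.01549534 0.01987177] [ 0.52349725 -0.35884547  0.01258535]
scene collartop [ 0.52005996 -0.36398507  0.14504682] [ 0.52315632 -0.35681716  0.14453315] [0.04658156 0.05413428 0.00383065] [ 0.5224389  -0.36084787  0.01779102]
lug [array([ 0.5376, -0.3065,  0.0133]), array([ 0.5193, -0.3244,  0.1426]), array([ 0.5196, -0.3261,  0.1405]), array([ 0
[... 1500 characters left out ...]
4  0.3202363 ]
 [ 0.34311403 -0.20528853  0.32566847]
 [ 0.33361132 -0.20517802  0.31891836]]
s 0.25 5811 [ 0.21455048 -0.20909583  0.25004269] [0.53796583 0.01978467 0.43753381] [[ 0.33779379 -0.20909583  0.32324602]
 [ 0.33339878 -0.20908295  0.3217093 ]
 [ 0.34698848 -0.20875962  0.34107501]]
t 0.3 8920 [ 0.18542855 -0.20551174  0.30006868] [0.46262547 0.00147722 0.42277822] [[ 0.33521141 -0.20551174  0.3202363 ]
 [ 0.34311403 -0.20528853  0.32566847]
 [ 0.33361132 -0.20517802  0.31891836]]
s 0.3 4194 [ 0.21455048 -0.20909583  0.30002664] [0.45947395 0.00321228 0.43753381] [[ 0.33779379 -0.20909583  0.32324602]
 [ 0.33339878 -0.20908295  0.3217093 ]
 [ 0.34698848 -0.20875962  0.34107501]]
```

The crop shows a black knob over a knurled collar, with a square base, so this is the larger syringe. Its lug points left in the top view at (222,218), about 100° in world, and the stop is expected at about 166°.

```bash
cat >> h.py <<'E'
from scipy.spatial.transform import Rotation as Ro
AX=np.array([.5245,-.357])
def st(target=None,jaw=None,pr=True):
    s=manip.read_state();R=Ro.from_rotvec(s['eef_rot']).as_matrix()
    j=np.degrees(np.arctan2(R[1,0],R[0,0]))
    print('t',round(s['time'],3),'pos',s['tool_pos'].round(4),'jaw',round(j,2),'tooly',R[:,1].round(4),'w',round(s['width'],3),'F',s['wrist_force'].round(1),'T',s['ft_torque'].round(2),'q',s['q'].round(3))
    if target is not None:
        print('tool shift',(R.T@(np.array(target)-s['tool_pos'])).round(4))
        if jaw is not None:
            c,sn=np.cos(np.radians(jaw)),np.sin(np.radians(jaw))
            x=np.array([c,sn,0]);y=np.array([0,0,-1.]);G=np.stack([x,y,np.cross(x,y)],1)
            print('turn deg',np.degrees(Ro.from_matrix(R.T@G).as_rotvec()).round(2))
    return s,R
E
python3 - <<'E'
from h import *
st([.5245,-.357,.25],10)
st([.5245,-.357,.25],-170)
E
```

```text
t 0.15 pos [ 0.1565 -0.5531  0.2308] jaw -74.2 tooly [-1.e-04  9.e-04 -1.e+00] w 0.998 F [1.4 0.3 0.4] T [0.02 0.03 0.04] q [-1.429  0.151  1.438  0.     1.554 -0.134]
tool shift [-0.0885 -0.019   0.4075]
turn deg [-4.00e-02 -8.42e+01 -3.00e-02]
t 0.15 pos [ 0.1565 -0.5531  0.2308] jaw -74.2 tooly [-1.e-04  9.e-04 -1.e+00] w 0.998 F [1.4 0.3 0.4] T [0.02 0.03 0.04] q [-1.429  0.151  1.438  0.     1.554 -0.134]
tool shift [-0.0885 -0.019   0.4075]
turn deg [ 4.00e-02  9.58e+01 -5.00e-02]
```

```bash
cat >> h.py <<'E'
def plan(target,jaw,n,grip):
    s,R=st();p=s['tool_pos'].copy();target=np.array(target,float)
    x=np.array([np.cos(np.radians(jaw)),np.sin(np.radians(jaw)),0]);y=np.array([0,0,-1.]);G=np.stack([x,y,np.cross(x,y)],1)
    rv=Ro.from_matrix(R.T@G).as_rotvec()
    Rc=R
    for i in range(n):
        sh=Rc.T@((target-p)/n)
        print([float(v) for v in np.degrees(rv/n).round(1)]+[float(v) for v in sh.round(4)]+[grip])
        Rc=Rc@Ro.from_rotvec(rv/n).as_matrix()
E
python3 - <<'E'
from h import *
plan([.5245,-.357,.26],10,9,-1)
E
```

```text
t 0.15 pos [ 0.1565 -0.5531  0.2308] jaw -74.2 tooly [-1.e-04  9.e-04 -1.e+00] w 0.998 F [1.4 0.3 0.4] T [0.02 0.03 0.04] q [-1.429  0.151  1.438  0.     1.554 -0.134]
[-0.0, -9.4, -0.0, -0.0098, -0.0032, 0.0453, -1]
[-0.0, -9.4, -0.0, -0.0023, -0.0032, 0.0463, -1]
[-0.0, -9.4, -0.0, 0.0052, -0.0032, 0.046, -1]
[-0.0, -9.4, -0.0, 0.0126, -0.0032, 0.0446, -1]
[-0.0, -9.4, -0.0, 0.0197, -0.0032, 0.0419, -1]
[-0.0, -9.4, -0.0, 0.0263, -0.0032, 0.0382, -1]
[-0.0, -9.4, -0.0, 0.0321, -0.0032, 0.0334, -1]
[-0.0, -9.4, -0.0, 0.0371, -0.0032, 0.0277, -1]
[-0.0, -9.4, -0.0, 0.0411, -0.0032, 0.0213, -1]
```

Emit:
{"fn": "servo_tool", "kwargs": {
  "deltas": [
    [[0, -9.4, 0, -0.01, -0.006, 0.045, -1], [0, -9.4, 0, -0.002, -0.006, 0.046, -1], [0, -9.4, 0, 0.005, -0.006, 0.046, -1], [0, -9.4, 0, 0.013, -0.006, 0.045, -1], [0, -9.4, 0, 0.02, -0.006, 0.042, -1]]
  ]
}}

```text
time: 0.78
tool_pos: [0.3633, -0.4403, 0.2599]
eef_rot: [-1.538, 0.359, -0.355]
wrist_force: [-0.7, 0.1, 0.2]
width: 1.004
```

```bash
python3 - <<'E'
from h import *
plan([.5245,-.357,.26],10,5,-1)
s=snap('scene','s1.png')
E
```

```text
t 0.775 pos [ 0.3633 -0.4403  0.2599] jaw -26.09 tooly [-0.0015  0.0038 -1.    ] w 1.004 F [-0.7  0.1  0.2] T [-0.    0.03 -0.02] q [-1.016e+00  1.370e-01  1.396e+00  1.000e-03  1.613e+00 -5.610e-01]
[-0.0, -7.2, -0.0, 0.0216, -0.0, 0.0291, -1]
[-0.0, -7.2, -0.0, 0.0251, -0.0, 0.0262, -1]
[-0.0, -7.2, -0.0, 0.0282, -0.0, 0.0228, -1]
[-0.0, -7.2, -0.0, 0.0309, -0.0, 0.0191, -1]
[-0.0, -7.2, -0.0, 0.033, -0.0, 0.0151, -1]
```

View pics/s1.png

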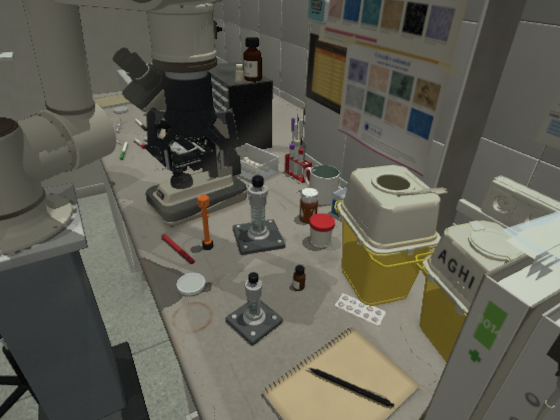

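The gripper hangs at (190,110) and the forearm is well above the microscope. I'll go on.

Emit:
{"fn": "servo_tool", "kwargs": {
  "deltas": [
    [[0, -7.2, 0, 0.022, 0, 0.029, -1], [0, -7.2, 0, 0.025, 0, 0.026, -1], [0, -7.2, 0, 0.028, 0, 0.023, -1], [0, -7.2, 0, 0.031, 0, 0.019, -1], [0, -7.2, 0, 0.033, 0, 0.015, -1]]
  ]
}}

```text
time: 1.45
tool_pos: [0.5313, -0.3488, 0.2603]
eef_rot: [-1.56, -0.16, 0.16]
wrist_force: [-0.4, 0.1, -0.4]
width: 1.002
```

```bash
python3 - <<'E'
from h import *
plan([.5245,-.357,.26],10,2,-1)
s=snap('wrist','w2.png');snap('top','t2.png')
print(proj(s,[[.5245,-.357,.174],[.5245,-.357,.144]]))
E
```

```text
t 1.45 pos [ 0.5313 -0.3488  0.2603] jaw 11.68 tooly [-5.0e-04  4.8e-03 -1.0e+00] w 1.002 F [-0.4  0.1 -0.4] T [0.03 0.01 0.01] q [-0.704  0.273  1.232  0.003  1.64  -0.907]
[-0.1, 0.8, 0.0, -0.0042, 0.0001, -0.0033, -1]
[-0.1, 0.8, 0.0, -0.0041, 0.0001, -0.0034, -1]
[[270.00251155 223.94600214]
 [271.17262535 210.46501277]]
```

View pics/w2.png

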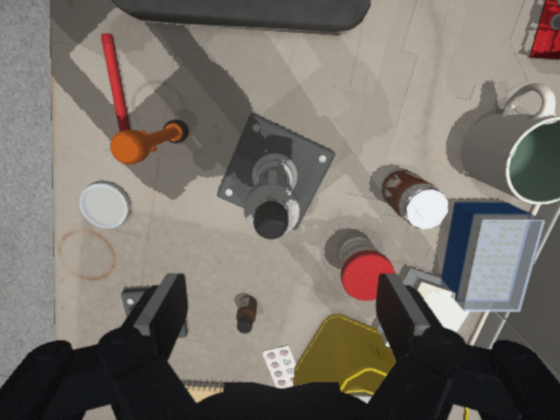

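```bash
cat >> h.py <<'E'
from scipy.optimize import least_squares
def axisfit(s,box,R=.013,lo=.155,hi=.172):
    u0,u1,v0,v1=box;P=pts(s)[v0:v1,u0:u1].reshape(-1,3)
    m=P[(P[:,2]>.1725)&(P[:,2]<.18)]; print('knobtop mid',((m.min(0)+m.max(0))/2).round(4),np.ptp(m,0).round(4),len(m))
    m=P[(P[:,2]>lo)&(P[:,2]<hi)]
    o=least_squares(lambda p:np.hypot(m[:,0]-p[0],m[:,1]-p[1])-R,[.5245,-.357],loss='soft_l1',f_scale=.0005);print('knobside',o.x.round(4),len(m))
    m=P[(P[:,2]>.1425)&(P[:,2]<.146)&(np.hypot(P[:,0]-.5245,P[:,1]+.357)<.045)];print('collartop',((m.min(0)+m.max(0))/2).round(4),np.ptp(m,0).round(4),len(m))
    m=m[np.hypot(m[:,0]-.5245,m[:,1]+.357)>.026]
    if len(m): 
        d=m.mean(0)[:2]-AX; print('lug dir',np.degrees(np.arctan2(d[1],d[0])),len(m))
E
python3 - <<'E'
from h import *
s=load('wrist');axisfit(s,(215,330,160,260))
a=cv2.resize(s['frame'][150:260,210:340],(780,660),interpolation=cv2.INTER_CUBIC)[:600]
cv2.imwrite('pics/cw2.png',a)
E
```

```text
knobtop mid [ 0.5253 -0.358   0.1734] [0.0215 0.0217 0.0019] 358
knobside [ 0.5248 -0.3584] 533
collartop [ 0.5249 -0.3543  0.1436] [0.0452 0.0448 0.0022] 627
```

View pics/cw2.png

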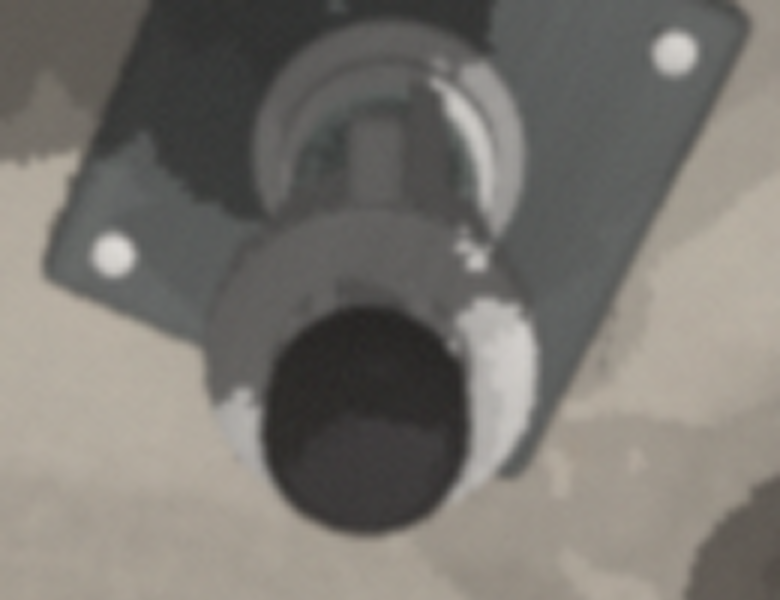

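```bash
python3 - <<'E'
from h import *
s=load('wrist');P=pts(s)
for v in range(168,192,3): print(v,P[v,272].round(4))
m=P[160:260,215:330].reshape(-1,3);m=m[(m[:,2]>.12)&(m[:,2]<.149)&(np.hypot(m[:,0]-.5248,m[:,1]+.3575)>.0255)&(np.hypot(m[:,0]-.5248,m[:,1]+.3575)<.036)]
print(len(m),m.mean(0),m.min(0),m.max(0)); d=m.mean(0)[:2]-[.5248,-.3575];print(np.degrees(np.arctan2(d[1],d[0])))
E
```

```text
168 [ 0.5185 -0.3243  0.1339]
171 [ 0.5189 -0.3255  0.1395]
174 [ 0.5193 -0.3277  0.1404]
177 [ 0.5198 -0.3302  0.1402]
180 [nan nan nan]
183 [ 0.5208 -0.3351  0.1403]
186 [ 0.5212 -0.3367  0.1435]
189 [ 0.5217 -0.3395  0.1419]
119 [ 0.51979517 -0.32788206  0.13951995] [ 0.51561082 -0.33266163  0.13327883] [ 0.52413313 -0.3238519   0.14266314]
99.59121366083657
```

The wrist crop shows the knob at (270,220). The grey bar at (272,175) is the lug, at 99.6° and 140 mm high, as expected. The axis is at (0.525, -0.3575). Next I'll align and lower over the collar.

Emit:
{"fn": "servo_tool", "kwargs": {
  "deltas": [
    [[-0.1, 0.8, 0, -0.004, 0.0, -0.0035, -1], [-0.1, 0.8, 0, -0.004, 0.02, -0.0035, -1], [0, 0, 0, 0, 0.03, 0, -1], [0, 0, 0, 0, 0, 0, -1]]
  ]
}}

```text
time: 2.05
tool_pos: [0.5233, -0.3585, 0.2086]
eef_rot: [-1.565, -0.133, 0.133]
wrist_force: [-0.0, -0.6, -0.2]
width: 0.999
```

```bash
python3 - <<'E'
from h import *
plan([.525,-.3575,.119],10,4,-1)
E
```

```text
t 2.05 pos [ 0.5233 -0.3585  0.2086] jaw 9.69 tooly [-4.0e-04  1.5e-03 -1.0e+00] w 0.999 F [-0.  -0.6 -0.2] T [ 0.03 -0.    0.01] q [-7.220e-01  2.830e-01  1.323e+00  1.000e-03  1.537e+00 -8.910e-01]
[-0.0, -0.1, -0.0, 0.0005, 0.0224, 0.0001, -1]
[-0.0, -0.1, -0.0, 0.0005, 0.0224, 0.0001, -1]
[-0.0, -0.1, -0.0, 0.0005, 0.0224, 0.0001, -1]
[-0.0, -0.1, -0.0, 0.0005, 0.0224, 0.0002, -1]
```

Emit:
{"fn": "servo_tool", "kwargs": {
  "deltas": [
    [[0, -0.1, 0, 0.0005, 0.022, 0.0, -1], [0, -0.1, 0, 0.0005, 0.022, 0.0, -1], [0, -0.1, 0, 0.0005, 0.022, 0, -1], [0, 0, 0, 0.0003, 0.022, 0, -1], [0, 0, 0, 0, 0, 0, -1]]
  ]
}}

```text
time: 2.68
tool_pos: [0.5241, -0.3626, 0.1263]
eef_rot: [-1.571, -0.134, 0.127]
wrist_force: [0.3, 0.1, 0.1]
width: 0.997
```

```bash
python3 - <<'E'
from h import *
plan([.525,-.3575,.119],10,1,-1)
snap('scene','s3.png');s=snap('wrist','w3.png')
c=load('scene')['frame'][100:270,170:340];cv2.imwrite('pics/s3c.png',cv2.resize(c,(600,600),interpolation=cv2.INTER_CUBIC))
E
```

```text
t 2.675 pos [ 0.5241 -0.3626  0.1263] jaw 9.51 tooly [ 0.0049 -0.0041 -1.    ] w 0.997 F [0.3 0.1 0.1] T [0.05 0.03 0.02] q [-0.726  0.327  1.434  0.     1.373 -0.892]
[0.3, -0.5, 0.2, 0.0017, 0.0073, 0.0049, -1]
```

View pics/s3c.png

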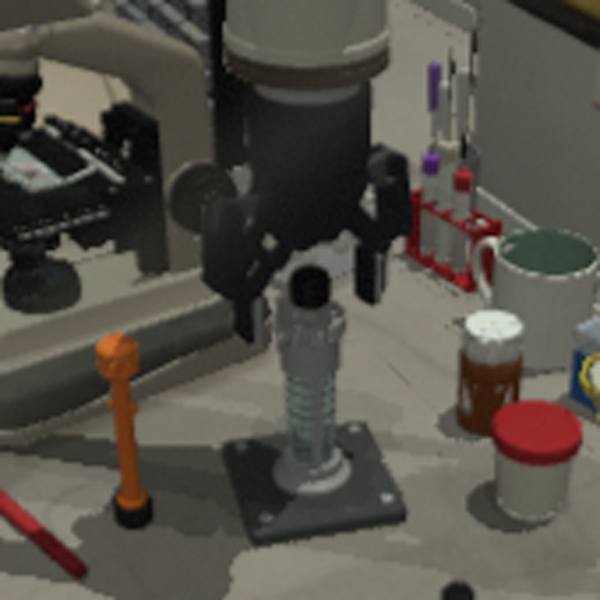

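View pics/w3.png

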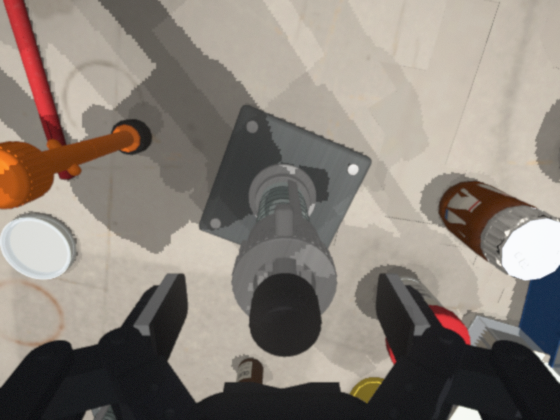

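The fingers straddle the head without touching it: in the wrist view the knob is at (285,315), midway between the pads at (160,305) and (405,305). There is a small drift to mend.

Emit:
{"fn": "servo_tool", "kwargs": {
  "deltas": [
    [[0.3, -0.5, 0.2, 0.0017, 0.005, 0.005, -1], [0, 0, 0, 0, 0, 0, -1]]
  ]
}}

```text
time: 3.02
tool_pos: [0.5263, -0.3581, 0.1252]
eef_rot: [-1.57, -0.141, 0.134]
wrist_force: [-0.7, 0.9, 0.4]
width: 1.003
```

```bash
python3 - <<'E'
from h import *
plan([.525,-.3575,.119],10,1,-1)
axisfit(load('wrist'),(215,340,210,365))
E
```

```text
t 3.025 pos [ 0.5263 -0.3581  0.1252] jaw 10.04 tooly [ 0.0046 -0.003  -1.    ] w 1.003 F [-0.7  0.9  0.4] T [ 0.01 -0.   -0.03] q [-7.190e-01  3.270e-01  1.437e+00  1.000e-03  1.372e+00 -8.940e-01]
[0.2, 0.0, 0.2, -0.0012, 0.0062, 0.0009, -1]
knobtop mid [ 0.5244 -0.3575  0.1735] [0.0218 0.0217 0.002 ] 1376
knobside [ 0.5249 -0.3583] 2582
collartop [ 0.5248 -0.3552  0.1434] [0.0451 0.0403 0.0018] 2056
```

Emit:
{"fn": "servo_tool", "kwargs": {
  "deltas": [
    [[0.2, 0, 0.2, -0.0012, 0.007, 0.0005, -1], [0, 0, 0, 0, 0, 0, -1]]
  ]
}}

```text
time: 3.28
tool_pos: [0.5251, -0.3578, 0.1182]
eef_rot: [-1.567, -0.138, 0.137]
wrist_force: [0.6, 1.1, -1.1]
width: 1.003
```

```bash
python3 - <<'E'
from h import *
plan([.525,-.3578,.119],10,1,-1)
E
```

```text
t 3.275 pos [ 0.5251 -0.3578  0.1182] jaw 10.05 tooly [ 7.e-04 -4.e-04 -1.e+00] w 1.003 F [ 0.6  1.1 -1.1] T [-0.03  0.03  0.06] q [-0.719  0.333  1.444  0.     1.364 -0.895]
[0.0, 0.0, 0.0, -0.0001, -0.0008, 0.0001, -1]
```

Aligned, so I'll close on the collar with 30 N.

Emit:
{"fn": "servo_tool", "kwargs": {
  "deltas": [
    [[0, 0, 0, 0, 0, 0, 1], [0, 0, 0, 0, 0, 0, 1], [0, 0, 0, 0, 0, 0, 1], [0, 0, 0, 0, 0, 0, 1], [0, 0, 0, 0, 0, 0, 1]]
  ],
  "force": 30
}}

```text
time: 3.9
tool_pos: [0.5248, -0.358, 0.1186]
eef_rot: [-1.567, -0.138, 0.137]
wrist_force: [-0.9, 0.7, 0.1]
width: 0.53
```

```bash
python3 - <<'E'
from h import *
st([.525,-.3578,.119],10)
s=snap('wrist','w4.png')
E
```

```text
t 3.9 pos [ 0.5248 -0.358   0.1186] jaw 10.04 tooly [ 2.e-04 -5.e-04 -1.e+00] w 0.53 F [-0.9  0.7  0.1] T [0.06 0.2  0.02] q [-0.72   0.332  1.444 -0.     1.365 -0.895]
tool shift [ 0.0002 -0.0004  0.0002]
turn deg [0.03 0.04 0.01]
```

View pics/w4.png

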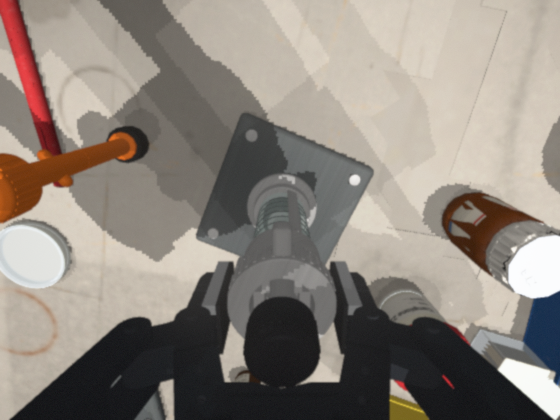

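The pads hold the 46 mm collar (opening 45 mm), with the lug clear at (282,225). Anticlockwise from above is a negative turn about tool y.

Emit:
{"fn": "servo_tool", "kwargs": {
  "deltas": [
    [[0, -5, 0, 0, 0, 0, 1], [0, -5, 0, 0, 0, 0, 1], [0, -5, 0, 0, 0, 0, 1]]
  ]
}}

```text
time: 4.32
tool_pos: [0.5247, -0.358, 0.1186]
eef_rot: [-1.543, -0.348, 0.348]
wrist_force: [-1.3, 0.1, 2.4]
width: 0.528
```

```bash
python3 - <<'E'
from h import *
st([.525,-.3578,.1186],25)
E
```

```text
t 4.325 pos [ 0.5247 -0.358   0.1186] jaw 25.45 tooly [-0.e+00 -6.e-04 -1.e+00] w 0.528 F [-1.3  0.1  2.4] T [ 0.03  0.36 -0.07] q [-0.72   0.332  1.444 -0.     1.365 -1.164]
tool shift [0.0004 0.     0.0001]
turn deg [ 0.03  0.45 -0.02]
```

Forces are small, so I'll continue turning.

Emit:
{"fn": "servo_tool", "kwargs": {
  "deltas": [
    [[0, -7, 0, 0, 0, 0, 1], [0, -7, 0, 0, 0, 0, 1], [0, -7, 0, 0, 0, 0, 1], [0, -7, 0, 0, 0, 0, 1], [0, -7, 0, 0, 0, 0, 1]]
  ]
}}

```text
time: 4.95
tool_pos: [0.5245, -0.3582, 0.1186]
eef_rot: [-1.404, -0.836, 0.837]
wrist_force: [-1.4, -0.1, 1.5]
width: 0.526
```

```bash
python3 - <<'E'
from h import *
st([.525,-.3578,.1186],76)
s=snap('wrist','w5.png')
E
```

```text
t 4.95 pos [ 0.5245 -0.3582  0.1186] jaw 61.57 tooly [-5.e-04 -8.e-04 -1.e+00] w 0.526 F [-1.4 -0.1  1.5] T [-0.08  0.32 -0.09] q [-7.200e-01  3.320e-01  1.444e+00 -1.000e-03  1.365e+00 -1.794e+00]
tool shift [ 0.0006  0.     -0.0002]
turn deg [-1.000e-02 -1.443e+01 -5.000e-02]
```

View pics/w5.png

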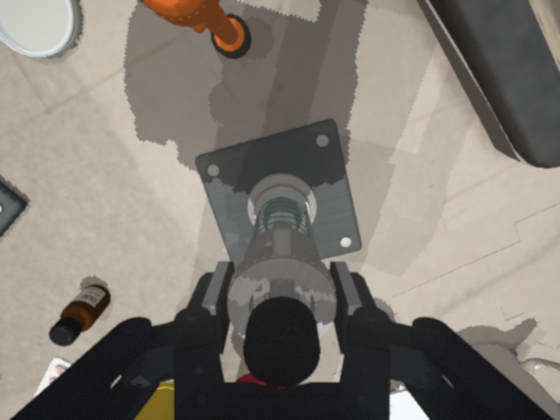

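The lug turns with the gripper and is still at (282,235). I'll go on to the stop in small steps.

Emit:
{"fn": "servo_tool", "kwargs": {
  "deltas": [
    [[0, -5, 0, 0, 0, 0, 1], [0, -5, 0, 0, 0, 0, 1], [0, -3, 0, 0, 0, 0, 1], [0, -2, 0, 0, 0, 0, 1]]
  ]
}}

```text
time: 5.5
tool_pos: [0.5244, -0.3583, 0.1186]
eef_rot: [-1.309, -1.039, 1.041]
wrist_force: [-1.7, 0.4, 0.5]
width: 0.534
```

```bash
python3 - <<'E'
from h import *
st([.525,-.3578,.1186],76)
E
```

```text
t 5.5 pos [ 0.5244 -0.3583  0.1186] jaw 76.97 tooly [-6.e-04 -9.e-04 -1.e+00] w 0.534 F [-1.7  0.4  0.5] T [-0.    0.27  0.  ] q [-7.200e-01  3.330e-01  1.444e+00 -1.000e-03  1.365e+00 -2.063e+00]
tool shift [ 0.0006 -0.     -0.0004]
turn deg [-0.02  0.97 -0.06]
```

Emit:
{"fn": "servo_tool", "kwargs": {
  "deltas": [
    [[0, -2, 0, 0, 0, 0, 1], [0, -2, 0, 0, 0, 0, 1], [0, -2, 0, 0, 0, 0, 1]]
  ]
}}

```text
time: 5.88
tool_pos: [0.5247, -0.3584, 0.1187]
eef_rot: [-1.264, -1.12, 1.121]
wrist_force: [-0.2, 0.1, 0.0]
width: 0.526
```

```bash
python3 - <<'E'
from h import *
st([.525,-.3578,.1186],76)
s=snap('wrist','w6.png')
P=pts(s);m=P[190:260,230:340].reshape(-1,3);r=np.hypot(m[:,0]-.5248,m[:,1]+.3578)
m=m[(m[:,2]>.12)&(m[:,2]<.149)&(r>.0255)&(r<.036)]
print(len(m),m.mean(0)); d=m.mean(0)[:2]-[.5248,-.3578];print(np.degrees(np.arctan2(d[1],d[0])))
E
```

```text
t 5.875 pos [ 0.5247 -0.3584  0.1187] jaw 83.13 tooly [ 3.e-04 -9.e-04 -1.e+00] w 0.526 F [-0.2  0.1  0. ] T [ 0.08  0.18 -0.62] q [-0.72   0.333  1.444 -0.     1.365 -2.171]
tool shift [ 0.0007  0.0001 -0.0002]
turn deg [ 0.03  7.13 -0.05]
550 [ 0.49461366 -0.35166362  0.13919843]
168.50929182644902
```

View pics/w6.png

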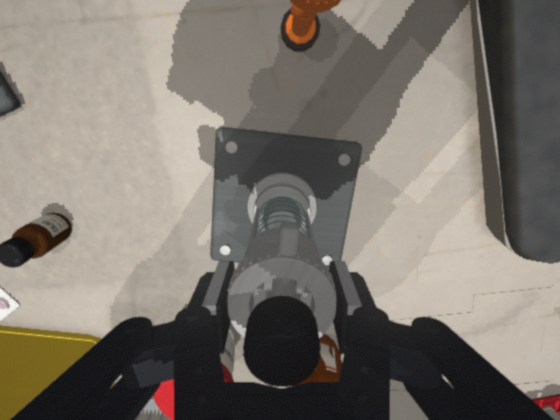

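The moment about z jumped to -0.6 N m and the lug is at 168.5°, having turned 69°, so the collar is at its stop. I'll release and rise to the knob.

Emit:
{"fn": "servo_tool", "kwargs": {
  "deltas": [
    [[0, 0, 0, 0, 0, 0, -0.5], [0, 0, 0, 0, 0, 0, -0.5], [0, 0, 0, 0, 0, 0, -0.5], [0, 0, 0, 0.0003, -0.015, 0, -0.5], [0, 0, 0, 0, -0.015, 0, -0.5]]
  ]
}}

```text
time: 6.55
tool_pos: [0.5244, -0.3577, 0.1496]
eef_rot: [-1.262, -1.121, 1.123]
wrist_force: [0.1, -0.7, -1.0]
width: 0.75
```

```bash
python3 - <<'E'
from h import *
plan([.5248,-.358,.148],80,1,-.5)
s=snap('wrist','w7.png')
axisfit(s,(215,340,210,400))
P=pts(s);m=P[190:330,230:340].reshape(-1,3);r=np.hypot(m[:,0]-.5248,m[:,1]+.3578)
m=m[(m[:,2]>.12)&(m[:,2]<.149)&(r>.0255)&(r<.036)]
print(len(m),m.mean(0)); d=m.mean(0)[:2]-[.5248,-.3578];print(np.degrees(np.arctan2(d[1],d[0])))
E
```

```text
t 6.55 pos [ 0.5244 -0.3577  0.1496] jaw 83.26 tooly [-0.0012  0.     -1.    ] w 0.75 F [ 0.1 -0.7 -1. ] T [ 0.01 -0.01 -0.03] q [-7.190e-01  3.120e-01  1.406e+00 -1.000e-03  1.425e+00 -2.173e+00]
[-0.1, 3.3, -0.0, -0.0002, 0.0016, -0.0004, -0.5]
knobtop mid [ 0.5244 -0.358   0.1734] [0.0216 0.0216 0.0019] 977
knobside [ 0.5251 -0.3582] 1833
collartop [ 0.5217 -0.3581  0.1436] [0.0395 0.0449 0.0023] 1557
357 [ 0.49490921 -0.3513395   0.13932384]
167.8038775507411
```

View pics/w7.png

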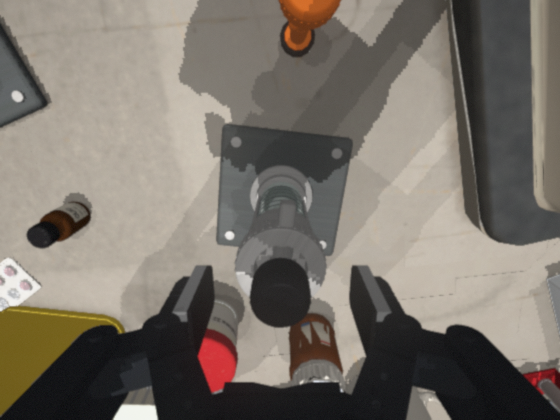

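The collar is released and the lug stayed at the front mark, at 168°. The knob at (280,292) is centred between the pads, so I'll fine-align and grip it.

Emit:
{"fn": "servo_tool", "kwargs": {
  "deltas": [
    [[-0.1, 0, 0, -0.0003, 0.002, -0.0004, -0.5], [0, 0, 0, 0, 0, 0, 1], [0, 0, 0, 0, 0, 0, 1], [0, 0, 0, 0, 0, 0, 1], [0, 0, 0, 0, 0, 0, 1]]
  ],
  "force": 40
}}

```text
time: 7.22
tool_pos: [0.5256, -0.3586, 0.1504]
eef_rot: [-1.267, -1.124, 1.122]
wrist_force: [-0.1, -0.1, 2.7]
width: 0.288
```

Emit:
{"fn": "servo_tool", "kwargs": {
  "deltas": [
    [[0, 0, 0, 0, 0, 0, 1], [0, 0, 0, 0, 0, 0, 1]]
  ]
}}

```text
time: 7.48
tool_pos: [0.5255, -0.3586, 0.1504]
eef_rot: [-1.267, -1.124, 1.122]
wrist_force: [-0.7, 0.8, 2.9]
width: 0.285
```

```bash
python3 - <<'E'
from h import *
plan([.5248,-.358,.148],83.2,1,1)
s=snap('wrist','w8.png');s=snap('scene','s8.png')
c=s['frame'][100:270,170:340];cv2.imwrite('pics/s8c.png',cv2.resize(c,(600,600),interpolation=cv2.INTER_CUBIC))
E
```

```text
t 7.475 pos [ 0.5255 -0.3586  0.1504] jaw 83.27 tooly [ 0.0036 -0.0026 -1.    ] w 0.285 F [-0.7  0.8  2.9] T [0.03 0.01 0.04] q [-0.72   0.311  1.406  0.     1.421 -2.173]
[0.2, 0.1, -0.1, 0.0005, 0.0024, 0.0008, 1]
```

View pics/w8.png

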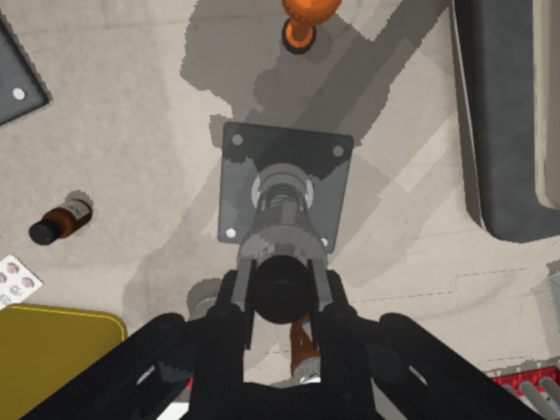

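View pics/s8c.png

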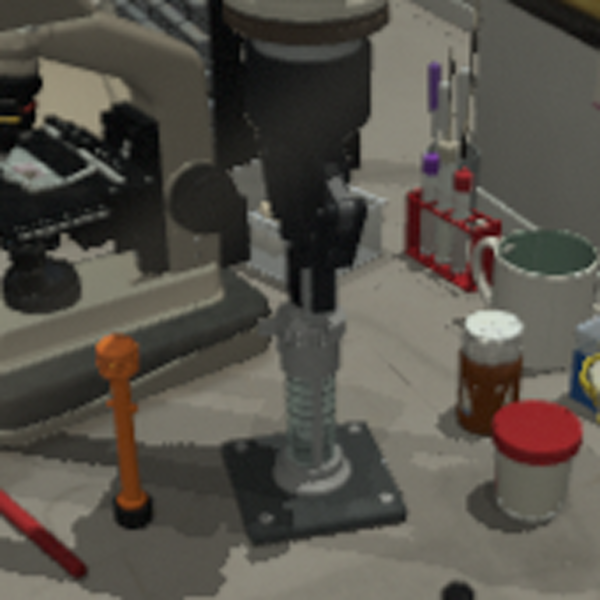

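The knob is gripped (opening about 24 mm). I'll draw up in small steps.

Emit:
{"fn": "servo_tool", "kwargs": {
  "deltas": [
    [[0.2, 0, -0.1, 0.0003, -0.004, 0.0005, 1], [0, 0, 0, 0, -0.004, 0, 1]]
  ]
}}

```text
time: 7.82
tool_pos: [0.5247, -0.358, 0.1576]
eef_rot: [-1.261, -1.121, 1.122]
wrist_force: [0.3, -0.7, -3.8]
width: 0.287
```

```bash
python3 - <<'E'
from h import *
plan([.5248,-.358,.1904],83.2,6,1)
E
```

```text
t 7.825 pos [ 0.5247 -0.358   0.1576] jaw 83.26 tooly [-0.0015  0.001  -1.    ] w 0.287 F [ 0.3 -0.7 -3.8] T [-0.16 -0.1  -0.05] q [-0.72   0.309  1.394 -0.     1.441 -2.173]
[-0.0, 0.0, 0.0, 0.0, -0.0055, -0.0, 1]
[-0.0, 0.0, 0.0, -0.0, -0.0055, -0.0, 1]
[-0.0, 0.0, 0.0, -0.0, -0.0055, -0.0, 1]
[-0.0, 0.0, 0.0, -0.0, -0.0055, -0.0, 1]
[-0.0, 0.0, 0.0, -0.0, -0.0055, -0.0, 1]
[-0.0, 0.0, 0.0, -0.0, -0.0055, -0.0, 1]
```

Emit:
{"fn": "servo_tool", "kwargs": {
  "deltas": [
    [[0, 0, 0, 0, -0.005, 0, 1], [0, 0, 0, 0, -0.005, 0, 1], [0, 0, 0, 0, -0.005, 0, 1]]
  ]
}}

```text
time: 8.2
tool_pos: [0.5246, -0.358, 0.1734]
eef_rot: [-1.26, -1.121, 1.122]
wrist_force: [0.2, -1.3, -3.2]
width: 0.291
```

```bash
python3 - <<'E'
from h import *
plan([.5248,-.358,.1904],83.2,4,1)
s=snap('scene','s9.png')
c=s['frame'][100:270,170:340];cv2.imwrite('pics/s9c.png',cv2.resize(c,(600,600),interpolation=cv2.INTER_CUBIC))
E
```

```text
t 8.2 pos [ 0.5246 -0.358   0.1734] jaw 83.26 tooly [-0.0019  0.0011 -1.    ] w 0.291 F [ 0.2 -1.3 -3.2] T [-0.21 -0.11 -0.03] q [-0.72   0.301  1.372 -0.     1.471 -2.173]
[-0.0, 0.0, 0.0, 0.0, -0.0043, -0.0, 1]
[-0.0, 0.0, 0.0, 0.0, -0.0043, -0.0, 1]
[-0.0, 0.0, 0.0, 0.0, -0.0043, -0.0, 1]
[-0.0, 0.0, 0.0, 0.0, -0.0043, -0.0, 1]
```

View pics/s9c.png

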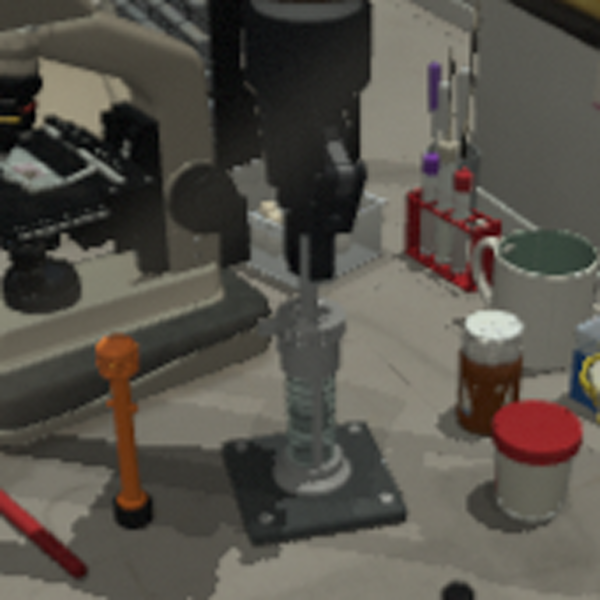

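The rod is coming up, visible at (308,290) in the crop, with low forces. I'll draw the remaining 17 mm.

Emit:
{"fn": "servo_tool", "kwargs": {
  "deltas": [
    [[0, 0, 0, 0, -0.004, 0, 1], [0, 0, 0, 0, -0.004, 0, 1], [0, 0, 0, 0, -0.004, 0, 1], [0, 0, 0, 0, -0.003, 0, 1], [0, 0, 0, 0, 0, 0, 1]]
  ]
}}

```text
time: 8.88
tool_pos: [0.5248, -0.3581, 0.1904]
eef_rot: [-1.261, -1.122, 1.122]
wrist_force: [0.4, -0.0, -2.7]
width: 0.288
```

```bash
python3 - <<'E'
from h import *
plan([.5248,-.358,.1904],83.2,1,1)
s=snap('scene','s10.png')
c=s['frame'][100:220,200:320];cv2.imwrite('pics/s10c.png',cv2.resize(c,(600,600),interpolation=cv2.INTER_CUBIC))
s=snap('wrist','w10.png')
c=s['frame'][200:340,210:350];cv2.imwrite('pics/w10c.png',cv2.resize(c,(600,600),interpolation=cv2.INTER_CUBIC))
E
```

```text
t 8.875 pos [ 0.5248 -0.3581  0.1904] jaw 83.26 tooly [-1.e-03  5.e-04 -1.e+00] w 0.288 F [ 0.4 -0.  -2.7] T [-0.06 -0.09  0.03] q [-0.72   0.292  1.348 -0.     1.502 -2.173]
[-0.1, 0.1, 0.0, 0.0001, 0.0, 0.0, 1]
```

View pics/s10c.png

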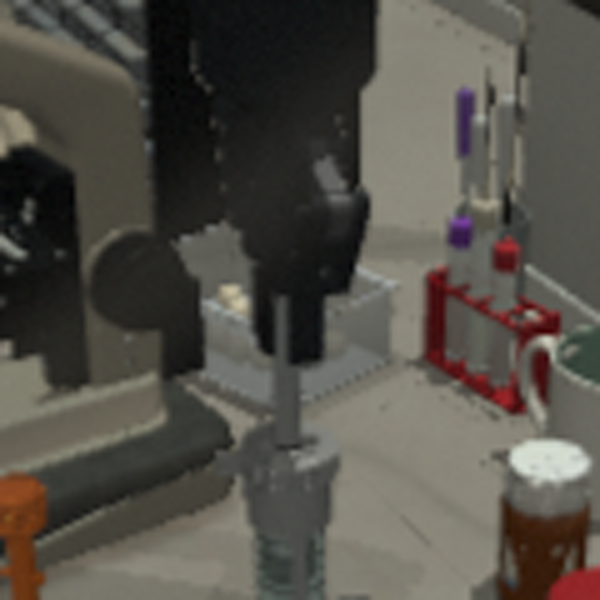

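View pics/w10c.png

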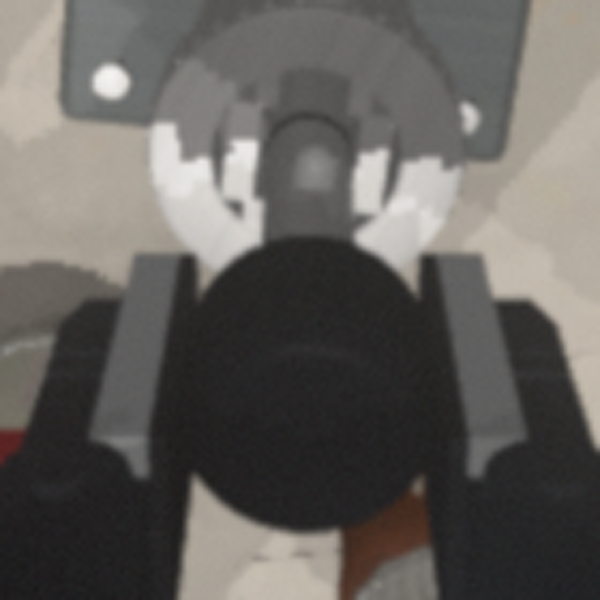

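The dark arc at crop (310,120) is the engraved line right at the collar's top, and the cross pin is above the collar. I'll check the knob height and position by depth.

```bash
python3 - <<'E'
from h import *
s=load('wrist');P=pts(s)
m=P[255:325,255:310].reshape(-1,3);z=m[:,2]
print(np.nanpercentile(z,[5,25,50,75,95]))
k=m[(z>.2)&(z<.225)];print('top mid',(np.percentile(k,1,0)+np.percentile(k,99,0))/2,np.ptp(k,0))
k=m[(z>.196)&(z<.212)]
o=least_squares(lambda p:np.hypot(k[:,0]-p[0],k[:,1]-p[1])-.013,[.5245,-.357],loss='soft_l1',f_scale=.0005);print('side',o.x,len(k))
# rod column below knob
k=P[225:262,268:296].reshape(-1,3)
for z0 in(.145,.155,.165,.175,.185):
    g=k[(k[:,2]>z0)&(k[:,2]<z0+.01)&(np.hypot(k[:,0]-.5248,k[:,1]+.358)<.0085)]
    if len(g)>10:
        o=least_squares(lambda p:np.hypot(g[:,0]-p[0],g[:,1]-p[1])-.006,[.5245,-.357],loss='soft_l1',f_scale=.0005);print('rod',z0,o.x,len(g))
k=P[200:250,215:345].reshape(-1,3);k=k[(k[:,2]>.142)&(k[:,2]<.147)];print('collar z',np.median(k[:,2]))
print(proj(s,[[.5248-.006,-.3565,.144],[.5248-.006,-.3565,.149],[.5248-.006,-.3565,.139]])-[210,200])
m=P[150:260,215:345].reshape(-1,3);r=np.hypot(m[:,0]-.5248,m[:,1]+.358);m=m[(m[:,2]>.13)&(m[:,2]<.147)&(r>.0265)&(r<.036)];d=m.mean(0)[:2]-[.5248,-.358];print('lug',np.degrees(np.arctan2(d[1],d[0])),len(m))
st()
E
```

```text
[0.04457425 0.20165554 0.21122397 0.21229757 0.21301525]
top mid [ 0.52277522 -0.35717367  0.20694648] [0.02712329 0.02512051 0.01461153]
side [ 0.52444749 -0.3578807 ] 1852
rod 0.145 [ 0.52437053 -0.35776739] 106
rod 0.155 [ 0.52427168 -0.35780393] 73
rod 0.165 [ 0.52422973 -0.35773395] 199
rod 0.175 [ 0.52435143 -0.35766336] 63
collar z 0.14271228507423633
[[72.56457329 28.11427827]
 [72.5926178  31.34109983]
 [72.53780838 25.03468851]]
lug 167.36181290779882 206
t 8.975 pos [ 0.5247 -0.3581  0.1901] jaw 83.26 tooly [-1.3e-03  7.0e-04 -1.0e+00] w 0.288 F [ 0.5 -1.  -3.5] T [-0.1  -0.13 -0.03] q [-0.72   0.292  1.348 -0.     1.502 -2.173]
```

Emit:
{"fn": "servo_tool", "kwargs": {
  "deltas": [
    [[0, 0, 0, 0, 0, 0, 1], [0, 0, 0, 0, 0, 0, 1], [0, 0, 0, 0, 0, 0, 1], [0, 0, 0, 0, 0, 0, 1]]
  ]
}}

```text
time: 9.48
tool_pos: [0.5247, -0.3581, 0.1898]
eef_rot: [-1.261, -1.121, 1.122]
wrist_force: [-0.0, -0.6, -3.2]
width: 0.288
```

```bash
python3 - <<'E'
from h import *
s,_=st(); print(s['joint_vel'].round(4))
ok=abs(s['tool_pos'][2]-.1904)<.003 and .25<s['width']<.33
print(ok)
if ok: print(manip.close_job())
E
```

```text
t 9.475 pos [ 0.5247 -0.3581  0.1898] jaw 83.26 tooly [-1.6e-03  8.0e-04 -1.0e+00] w 0.288 F [-0.  -0.6 -3.2] T [-0.15 -0.12 -0.05] q [-0.72   0.293  1.349 -0.     1.502 -2.173]
[-0.0012  0.001   0.0019 -0.0004 -0.0012 -0.0004]
True
the job is handed in; nothing more can be done
None
```

I turned the larger syringe's lock collar about 69° anticlockwise to its stop. I then drew the rod straight up about 39 mm by its knob and handed the job in while still holding it.

- **Collar:** it hit the stop with a clear torque jump, and the lug now points to about 167–168°, at the front (expected about 166°).
- **Rod height:** by depth the knob top rose from 173.4 mm to about 212.5 mm. The engraved line showed exactly where the collar-top height projects in the wrist picture.
- **Straightness:** the rod is within about 1 mm of the axis, and the tool's tilt is about 0.002 rad.
- **Hold:** the grip is set to 40 N. The force readings I took while drawing and holding stayed under 4 N, and the arm was still at hand-in (9.5 s).

Two readings were slightly off. When the fingers closed on the knob, the tool sat about 2 mm higher than I had commanded, with about 3 N pushing up. While holding, the tool sank about 0.6 mm. Both are within the limits. I steered clear of the small syringe, bottles and cup, but did not re-measure where they stand.

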